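# Latch the dish under the magnifier

## Robot

A 7-joint arm with a two-finger parallel gripper is mounted at the origin on a cart in front of the work surface, level with it; the furniture and walls round the work are solid. World frame = base frame: x ahead of the robot, y to its left, z up, the work surface at z = 0. Lengths are in m, angles in rad, forces in N, time in s.
With the tool pointing down it reaches from about 0.4 to 0.85 m from the base axis. Payload 10.4 kg.
Tool frame: the origin (TCP) lies midway between the tips of the shut fingers; the grasp point (between the pads) lies 19 mm behind it (manip.hold_point_z is the distance from the TCP to the grasp point, in m); z points along the fingers, y is the line along which they close (so a half turn about z gives the same grasp; the last joint's range is limited). The gripper opens to 85 mm and grips with 20 to 120 N. Pads are 22 mm wide; open, the fingers measure 114 mm over their backs; the gripper's body (76 mm by 85 mm) begins 54 mm behind the grasp point. The pads swing forward as they close: fully open they stand 13 mm farther back than shut.
Start: joints at [-1.23, 0.332, -0.065, 1.46, 0.022, 1.35, -0.088], TCP at [0.222, 0.584, 0.211] pointing down, gripper open.
Joint ranges: [-2.6, 2.6], [-0.5, 2.12], [-1.47, 1.34], [0.16, 2.42], [-1.27, 4.41], [0.06, 2.06], [-2.6, 2.6]. Speed limits (rad/s): [2.22, 2.22, 2.79, 2.79, 3.14, 3.14, 3.14].

## Interface

Orientations are given as a unit quaternion [x, y, z, w].
In Python, from workcell import manip, eyes, job gives the robot as it stands.
- The arm moves only by the shell command python3 -m crank 'ROWS' [FORCE]. ROWS is JSON, a list that holds one entry, the list of rows, each a list of 7 numbers: the finger opening in cm, from 0 to 8.54, then the shift along the world's x, y, z in cm, then the turn, a rotation vector about the world's x, y, z in degrees. In form: [[[hand, x, y, z, ax, ay, az], ...]]. A call has 1 to 20 rows; each row shifts and turns the commanded pose from where the row before left it; what a row does not reach is not made up. A row lasts 1/8 s, in which the tool goes at most 62.5 mm and 10.7 degrees, less where a joint would pass 70% of its speed; a pose out of reach is approached as far as the arm can. A call with a gripper value outside its range is refused whole. The fingers move at their own pace and stop on an object; FORCE is the grip in N (left out, the last holds). Time passes only in rows, so rows that do not move let the fingers close. It gives the time, the measured TCP pose, the force, the opening and the grip force at its end, in the units of the state.
- manip.get_obs(): the state, without advancing time (a new reading comes with each control period).
- eyes.camera(name): name is "side" or "top"; returns (picture, depth): 480x640x3 uint8, red, green, blue; 480x640 float32, m along the optical axis (not along the pixel's ray), 0 where there is no reading.
- eyes.camera_params(name): a dict with "fx", "fy", "cx", "cy" (pixels), "dist" ([k1, k2, p1, p2, k3] as OpenCV has them; the pictures are not rectified), "world_from_camera" (4x4, takes a point from camera to world coordinates). Camera axes: x right, y down, z forward; pixel columns grow to the right and rows downward; lengths in m; the calibration is good to about 2 mm. A picture is of the moment at which its call begins. camera_params takes no time and is no camera call.
- job.hand_in(): hands the job in; it is judged then, once.
The state is a dict: "clock": time; "joint_pos": joint angles; "joint_velocities": joint speeds; "tau": joint torques, N m; "position": TCP position; "ee_rot": TCP orientation; "ft_force": force on the tool from outside, world axes, zero at the start; "torque": the same for the moment, N m; "grip_width": opening from 0.0 (shut) to 1.0 (fully open); "grasp_force": force on a finger pad.
Only numpy, scipy, OpenCV 4.12 (cv2) and the standard library are available. Lean on these libraries where they do the work, as an engineer would, in place of code of your own. Each camera call takes 0.05 s, during which the arm holds its last target. There are 200 camera calls.

## Task

Bring the petri dish on the sprung carriage to its viewing place under the round magnifier: with the fingertips push the carriage in until it has passed the spring-loaded stop pin, then let go so that it springs back and latches against the pin. Do not run the carriage into the rubber bumpers at the far end, do not touch the dish on it, and leave the things standing round the stage where they are.

Things in the scene. Friction and masses are not known exactly. Their poses are not given: they have to be found in the camera images.
- stage: (All sizes in mm.) Fixed viewing stage on the bench: grey base plate 300 (x) x 150 (y) x 12 high; origin at the centre of its underside; x axis = the way the carriage is pushed in (away from the robot). Rails 26 high, 41 to 50 either side of the middle line. The space above the plate behind the carriage (x -150 to -85) is free.
- magnifier (a point): Fixed on the stage: centre of the horizontal magnifier ring, 75 across, 58 to 66 above the bench, on a post at its right (stage y = -65). 55 ahead of the stage's origin; the latched dish lies under it.
- bumpers (a point): Fixed on the stage: midpoint between the faces of the two rubber bumpers on the end wall (34 high) at the far (+x) end of the stage, 123 ahead of its origin, 21 above the bench. The carriage meets them after 78 of travel.
- carriage (a joint): Travel of the aluminium carriage along stage +x, m: 0 out (start), 0.050 latched, 0.078 at the bumpers. A spring returns it: 2.5 N at 0 to 6.4 N at 0.078; drag 1 N at 0.04 m/s. From 0.02 to 0.05 its ramp lifts the stop pin, adding up to 3 N; from about 0.052 the pin has dropped behind the tooth: let go then, it returns to 0.050 and stays; let go earlier, it runs back to 0.
- stop_pin (a joint): Height in m of the upright sprung steel stop pin (8 thick, with a dark cap) above its lowest place: 0 = down (at the start and when latched), 0.010 while the tooth passes under it. Works by itself. It sits in an aluminium bracket at stage x = +60, y = +50 to +72, 64 high; the cap reaches 76, or 86 raised.
- push_face (a point): On the carriage, moves with it: centre of the outer (robot-side) face of its upright push plate, 44 above the bench. The plate is 50 wide (stage y), 6 thick (stage x), from 20 to 62 above the bench; at the start its face lies 85 before the stage's origin. Axes as the stage's: push along +x.
- nest (a point): On the carriage, moves with it: centre of the dish's seat, 24 above the bench, 90 ahead (+x) of the push plate's face, between four black lugs 8 high. Axes as the stage's.
- dish: Petri dish with lid, 59 across, 15 high, lying loose in the carriage's nest; origin at the centre of its underside, z up.
- vial: Small brown vial with black cap, 23 across, 57 high, standing loose to the left (+y) of the stage; origin at the centre of its underside.
- dropper: Brown dropper bottle, 33 across, 102 high, standing loose to the left (+y) of the stage, farther from the robot; origin at the centre of its underside.
- spare_dish: Another petri dish, 59 across, 15 high, lying loose on the bench to the right (-y) of the stage; origin at the centre of its underside.
- pen: Marker pen, 135 long, 17 thick, lying loose on the bench to the right (-y) of the stage; origin on its underside, at the middle of its length; its y axis runs along it.
Mind the look-alikes: they are no part of the job. What is shaped like the dish but purple is not meant.

How it is judged:
By the outcome, as a careful person would: the job done as asked, in the order asked, and still so for the second after the job is handed in, with the robot touching nothing.
It also fails if it takes over 42 s, if anything falls off the work surface, if the arm or the gripper's body presses on something with over 40 N, if the wrist force passes 120 N, or if a joint passes its speed limit or range.

## Working session

There is one attempt and no reset: what is moved stays moved. The work goes in short steps, Python scripts to look and compute and a shell command to move; the robot and the scene stay as the last step left them, time stands still between calls to the robot, and variables do not carry over. Pictures are saved under pics/ and viewed, at most 10 in all, crops included, and the job is handed in when it is done.

```bash
mkdir -p pics; python3 - <<'E'
from workcell import manip, eyes, job
import cv2,numpy as np
for n in("side","top"):
    p,d=eyes.camera(n);cv2.imwrite(f"pics/{n}0.png",p[:,:,::-1]);np.savez(f"{n}0.npz",p=p,d=d)
    q=eyes.camera_params(n);print(n,{k:np.round(v,4).tolist() for k,v in q.items()})
o=manip.get_obs();print(o["position"],o["ee_rot"],o["clock"],manip.hold_point_z)
E
```

```text
side {'fx': 495.9516, 'fy': 495.9516, 'cx': 322.7067, 'cy': 235.3941, 'dist': [-0.0197, 0.0, 0.0, 0.0, 0.0], 'world_from_camera': [[-0.854, -0.3328, 0.3998, 0.2714], [-0.5201, 0.5584, -0.6463, 0.5749], [-0.0082, -0.7599, -0.65, 0.6222], [0.0, 0.0, 0.0, 1.0]]}
top {'fx': 575.7679, 'fy': 575.7679, 'cx': 327.0541, 'cy': 239.4571, 'dist': [-0.0302, 0.0, 0.0, 0.0, 0.0], 'world_from_camera': [[0.0163, -0.9976, 0.0676, 0.5439], [-0.9998, -0.0157, 0.0088, 0.0546], [-0.0078, -0.0678, -0.9977, 0.9347], [0.0, 0.0, 0.0, 1.0]]}
[0.22230822 0.58375622 0.21057564] [ 1.80914030e-01  9.83498710e-01 -6.28693601e-04 -7.89960750e-05] 0.1 0.0187
```

View pics/top0.png

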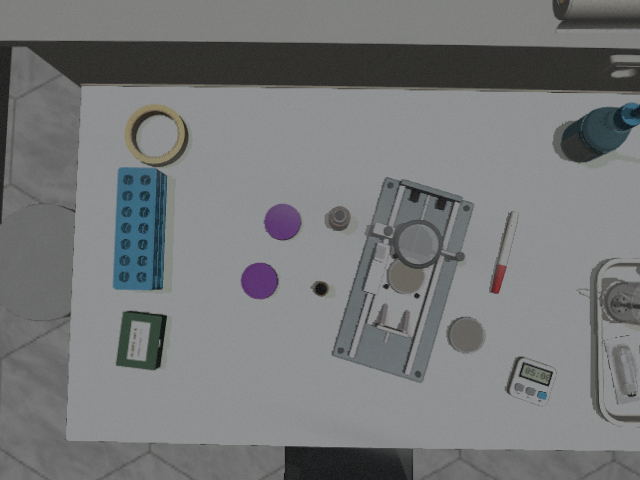

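View pics/side0.png

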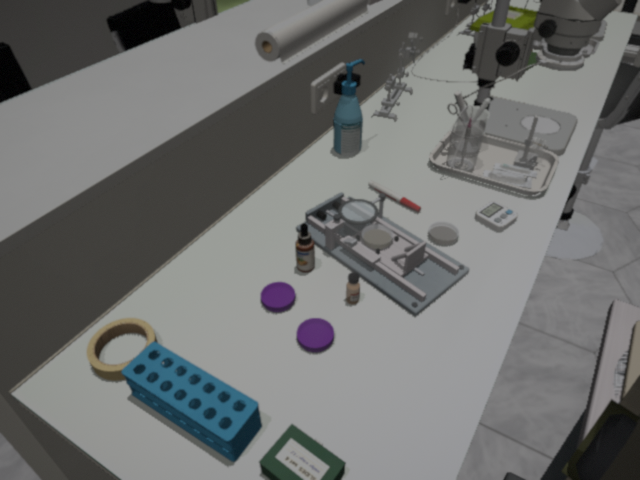

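The top picture shows the stage with corners at about (387,178), (474,204), (421,381) and (333,355), the ring at (417,243), and the push plate near (395,330).
Dish candidates in the top view are the nest dish (406,275), the spare dish (466,335), and the purple lids (282,222) and (260,281). I choose (406,275), the clear one on the carriage.

```bash
cat > h.py <<'E'
from workcell import manip, eyes, job
import cv2,numpy as np
def ray(n,uv,z):
    q=eyes.camera_params(n);K=np.array([[q["fx"],0,q["cx"]],[0,q["fy"],q["cy"]],[0,0,1]])
    u=cv2.undistortPoints(np.float64(uv).reshape(-1,1,2),K,np.array(q["dist"]))[:,0]
    T=np.array(q["world_from_camera"]);d=np.c_[u,np.ones(len(u))]@T[:3,:3].T;o=T[:3,3]
    return o+d*((z-o[2])/d[:,2])[:,None]
def proj(n,X):
    q=eyes.camera_params(n);K=np.array([[q["fx"],0,q["cx"]],[0,q["fy"],q["cy"]],[0,0,1]])
    T=np.linalg.inv(np.array(q["world_from_camera"]))
    return cv2.projectPoints(np.float64(X).reshape(-1,1,3),cv2.Rodrigues(T[:3,:3])[0],T[:3,3],K,np.array(q["dist"]))[0][:,0]
E
python3 - <<'E'
from h import *
p=np.load("top0.npz")["p"]
hsv=cv2.cvtColor(p,cv2.COLOR_RGB2HSV)
print([p[r,c].tolist() for r,c in((365,380),(345,345),(400,300),(330,394),(275,406))])
roi=np.zeros(p.shape[:2],np.uint8);roi[165:395,325:485]=1
base=p[345:350,343:347].reshape(-1,3).mean(0)
m=((np.abs(p.astype(int)-p[365,380]).max(2)<22)&(roi>0)).astype(np.uint8)
m=cv2.morphologyEx(m,cv2.MORPH_OPEN,np.ones((3,3)))
n,l,s,c=cv2.connectedComponentsWithStats(m)
print(s[1:][s[1:,4]>100].tolist())
pts=np.argwhere(m)[:,::-1].astype(np.float32)
W=ray("top",pts,0.012)[:,:2].astype(np.float32)
r=cv2.minAreaRect(W);print(r,cv2.boxPoints(r))
v=p.copy();v[m>0]=v[m>0]//2+np.array([120,0,0],np.uint8)
a=cv2.resize(np.hstack([p[165:395,325:490],v[165:395,325:490]]),None,fx=2.4,fy=2.4)
cv2.imwrite("pics/crop.png",a[:,:,::-1])
E
```

```text
[[109, 115, 116], [105, 113, 114], [141, 143, 145], [126, 125, 123], [103, 99, 93]]
[[372, 178, 26, 47, 610], [402, 179, 72, 75, 1053], [393, 189, 58, 46, 1169], [399, 224, 40, 40, 1248], [333, 237, 125, 146, 5246], [375, 246, 11, 13, 108], [450, 332, 19, 22, 111]]
((0.5452931523323059, -0.061477869749069214), (0.32835307717323303, 0.24206951260566711), 4.454419136047363) [[ 0.37221223  0.04644036]
 [ 0.39101285 -0.19489796]
 [ 0.7183741  -0.1693961 ]
 [ 0.69957346  0.07194223]]
```

View pics/crop.png

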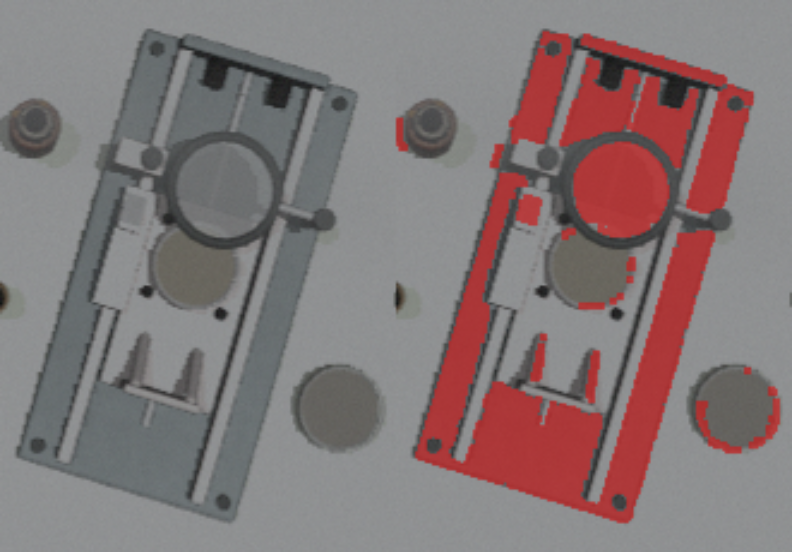

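The close crop confirms the choice: the clear dish lies between the black lugs on the carriage, partly under the ring. The push plate's top edge runs from crop (128,386) to (203,410), behind the two gussets, and the space behind it is free apart from a thin rod or shadow at (148,413).

```bash
cat >> h.py <<'E'
cr=lambda a:np.float64(a)/2.4+[325,165]
E
python3 - <<'E'
from h import *
C=ray("top",cr([[150,30],[357,92],[233,521],[18,456]]),0.012)[:,:2]
fr=C.mean(0);x=(C[0]+C[1]-C[2]-C[3]);yaw=np.arctan2(x[1],x[0]);y=(C[0]+C[3]-C[1]-C[2]);yaw2=np.arctan2(-y[0],y[1])
print("sizes",[np.linalg.norm(C[i]-C[(i+1)%4]).round(4) for i in range(4)],"ctr",fr,"yaws",np.degrees([yaw,yaw2]))
ex=np.array([np.cos(yaw),np.sin(yaw)]);ey=np.array([-ex[1],ex[0]])
def S(uv,z,n="top"):
    w=ray(n,uv,z)[:,:2]-fr;return np.c_[w@ex,w@ey].round(4)
print("plate top ends",S(cr([[128,386],[203,410]]),.062),"dish",S([[406,275]],.039),"ring",S(cr([[221,189]]),.062))
for n in("top","side"):
    d=np.load(n+"0.npz")["d"]
    def P(xs,ys,z):return proj(n,[[*(fr+ex*xs+ey*ys),z]])[0]
    print(n,"face top",P(-.085,0,.062),P(-.085,.025,.062),P(-.085,-.025,.062))
d=np.load("top0.npz")["d"];T=np.array(eyes.camera_params("top")["world_from_camera"])
for c in((148,413),(148,400),(170,400),(180,430)):
    u,v=cr(c).round().astype(int);print(c,d[v,u],d[v,u]*-.9977+.9347-.0678*d[v,u]*(v-239)/575.8-.0078*d[v,u]*(u-327)/575.8)
for xs in(-.20,-.125,-.1):
    print(xs,fr+ex*xs)
E
python3 -c "
import cv2;a=cv2.imread('pics/side0.png')[180:315,290:480];cv2.imwrite('pics/side_crop.png',cv2.resize(a,None,fx=4,fy=4,interpolation=2))"
```

```text
sizes [np.float64(0.1451), np.float64(0.2973), np.float64(0.1479), np.float64(0.2978)] ctr [ 0.5456459  -0.06155734] yaws [-16.21788317 -15.84874697]
plate top ends [[-0.0812  0.0229]
 [-0.0817 -0.0263]] dish [[0.0052 0.0022]] ring [[0.0545 0.0025]]
top face top [392.18723718 332.76593696] [376.26927417 327.83299197] [408.11832829 337.69920542]
side face top [416.67873133 246.91831619] [407.04776803 253.75964936] [426.01688689 240.28330167]
(148, 413) 0.90834993 0.017219158042171796
(148, 400) 0.90896255 0.017135553333045252
(170, 400) 0.86381996 0.0626000310147143
(180, 430) 0.91140264 0.013224053044731301
-0.2 [ 0.35360459 -0.00569917]
-0.125 [ 0.42562008 -0.02664599]
-0.1 [ 0.44962525 -0.03362826]
```

View pics/side_crop.png

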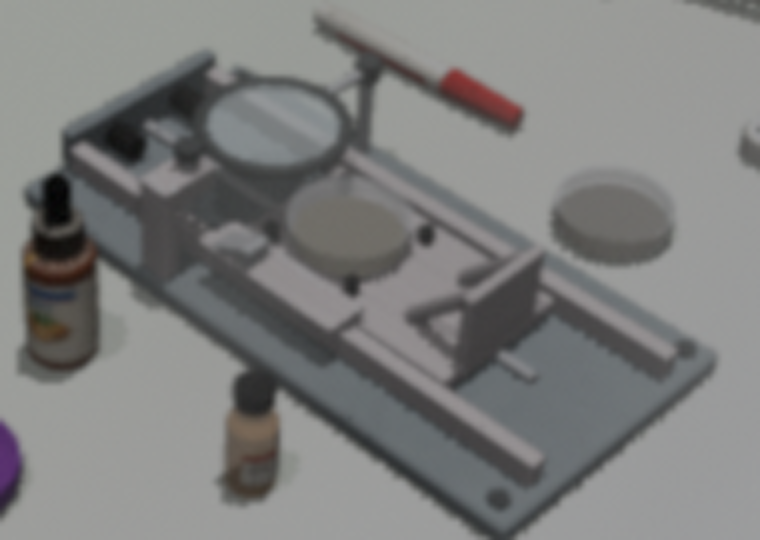

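The side crop confirms the layout. The push plate is at crop (500,310), with a low guide rod at (520,365), about 17 mm high and below my tip height. I'll approach at stage x = -0.13 with the fingers shut and tool y across the stage.

```bash
python3 -m crank '[[[0,1.4,-4.35,0,0,0,0.35],[0,1.4,-4.35,0,0,0,0.35],[0,1.4,-4.35,0,0,0,0.35],[0,1.4,-4.35,0,0,0,0.35],[0,1.4,-4.35,0,0,0,0.35],[0,1.4,-4.35,0,0,0,0.35],[0,1.4,-4.35,0,0,0,0.35],[0,1.4,-4.35,0,0,0,0.35],[0,1.4,-4.35,0,0,0,0.35],[0,1.4,-4.35,0,0,0,0.35],[0,1.4,-4.35,0,0,0,0.35],[0,1.4,-4.35,0,0,0,0.35],[0,1.4,-4.35,0,0,0,0.35],[0,1.4,-4.35,0,0,0,0.35],[0,0,0,0,0,0,0],[0,0,0,0,0,0,0]]]'
```

```text
clock: 2.1
position: [0.4181, -0.0245, 0.2111]
ee_rot: [0.139, 0.99, 0.0, -0.0]
ft_force: [0.5, 0.1, -0.2]
grip_width: 0.002
grasp_force: 0.0
```

```bash
python3 -m crank '[[[0,0.05,-0.03,-4,0,0,0],[0,0.05,-0.03,-4,0,0,0],[0,0.05,0,-4,0,0,0],[0,0.05,0,-3,0,0,0],[0,0,0,-1.5,0,0,0],[0,0,0,-0.7,0,0,0],[0,0,0,0,0,0,0],[0,0,0,0,0,0,0]]]'; python3 - <<'E'
from h import *
p,d=eyes.camera("side");cv2.imwrite("pics/s1.png",cv2.resize(p[160:320,280:490],None,fx=3.5,fy=3.5)[:,:,::-1])
E
```

```text
clock: 3.1
position: [0.4208, -0.0252, 0.0399]
ee_rot: [0.139, 0.99, 0.0, 0.0]
ft_force: [-0.3, 0.3, 0.6]
grip_width: -0.0
grasp_force: 0.0
```

View pics/s1.png

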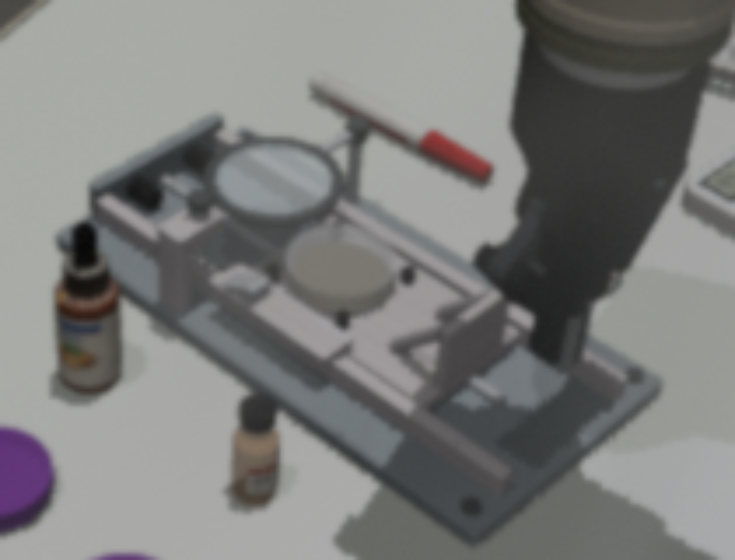

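The fingers hang shut behind the push plate, clear of the rails, with tips at about (560,355) and the plate at (475,335). I'll approach slowly and feel for contact.

```bash
python3 -m crank '[[[0,0.48,-0.14,0,0,0,0],[0,0.48,-0.14,0,0,0,0],[0,0.48,-0.14,0,0,0,0],[0,0.48,-0.14,0,0,0,0],[0,0.48,-0.14,0,0,0,0],[0,0.29,-0.08,0,0,0,0],[0,0,0,0,0,0,0]]]'; for i in 1; do python3 -m crank '[[[0,0.29,-0.08,0,0,0,0],[0,0,0,0,0,0,0]]]'; done;  python3 -m crank '[[[0,0.29,-0.08,0,0,0,0],[0,0,0,0,0,0,0]]]'; python3 -m crank '[[[0,0.29,-0.08,0,0,0,0],[0,0,0,0,0,0,0]]]'
```

```text
clock: 4.03
position: [0.4474, -0.0334, 0.0393]
ee_rot: [0.139, 0.99, -0.0, -0.0]
ft_force: [-0.3, 0.5, 0.3]
grip_width: 0.001
grasp_force: 0.0
clock: 4.28
position: [0.4503, -0.0341, 0.0394]
ee_rot: [0.139, 0.99, 0.0, 0.0]
ft_force: [-0.8, 0.1, 1.0]
grip_width: -0.002
grasp_force: 0.0
clock: 4.53
position: [0.4528, -0.0349, 0.0392]
ee_rot: [0.139, 0.99, 0.0, -0.0]
ft_force: [-2.7, 1.7, 1.7]
grip_width: 0.001
grasp_force: 1.2
clock: 4.78
position: [0.4559, -0.0357, 0.0393]
ee_rot: [0.139, 0.99, -0.0, -0.0]
ft_force: [-1.6, 0.9, 0.4]
grip_width: 0.001
grasp_force: 1.2
```

Contact came at TCP x ≈ 0.4515, so travel is now about 4 mm. Next I push to about 60 mm of travel.

```bash
python3 -m crank '[[[0,0.38,-0.11,0,0,0,0],[0,0.38,-0.11,0,0,0,0],[0,0.38,-0.11,0,0,0,0],[0,0.38,-0.11,0,0,0,0],[0,0.38,-0.11,0,0,0,0],[0,0.38,-0.11,0,0,0,0],[0,0.38,-0.11,0,0,0,0],[0,0.38,-0.11,0,0,0,0],[0,0.38,-0.11,0,0,0,0],[0,0.38,-0.11,0,0,0,0]]]'; python3 -m crank '[[[0,0.38,-0.11,0,0,0,0],[0,0.38,-0.11,0,0,0,0],[0,0.38,-0.11,0,0,0,0],[0,0.38,-0.11,0,0,0,0],[0,0,0,0,0,0,0]]]'; python3 - <<'E'
from h import *
p,d=eyes.camera("side");cv2.imwrite("pics/s2.png",cv2.resize(p[160:320,280:490],None,fx=3.5,fy=3.5)[:,:,::-1])
E
```

```text
clock: 6.02
position: [0.493, -0.0464, 0.0391]
ee_rot: [0.139, 0.99, 0.0, -0.001]
ft_force: [-7.2, 2.8, 4.5]
grip_width: -0.002
grasp_force: 4.6
clock: 6.65
position: [0.5093, -0.0511, 0.0392]
ee_rot: [0.139, 0.99, -0.0, -0.0]
ft_force: [-3.8, 2.2, 1.2]
grip_width: -0.001
grasp_force: 2.3
```

View pics/s2.png

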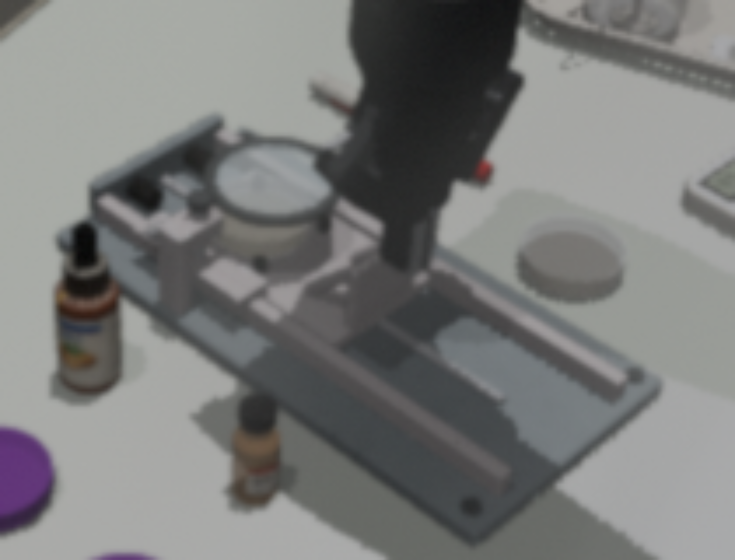

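The dish is now under the ring. The pin cap at (198,200) is as low as before, and the force fell from 7.7 N to 4.4 N, so the pin has dropped. I let go by backing off.

```bash
python3 -m crank '[[[0,-0.38,0.11,0,0,0,0],[0,-0.38,0.11,0,0,0,0],[0,-0.38,0.11,0,0,0,0],[0,-0.38,0.11,0,0,0,0],[0,-0.48,0.14,0,0,0,0],[0,-0.96,0.28,0,0,0,0],[0,-1.9,0.55,0,0,0,0],[0,-1.9,0.55,0,0,0,0],[0,-0.96,0.28,1,0,0,0],[0,0,0,3,0,0,0],[0,0,0,4,0,0,0],[0,0,0,4,0,0,0],[0,-1,3,3,0,0,0],[0,-1,5,1,0,0,0],[0,-1,5,0,0,0,0],[0,-1,5,0,0,0,0],[0,0,5,0,0,0,0],[0,0,0,0,0,0,0],[0,0,0,0,0,0,0]]]'; python3 - <<'E'
from h import *
a=eyes.camera("side")[0][160:320,280:480];b=eyes.camera("top")[0][165:395,310:490]
b=cv2.resize(b,None,fx=2,fy=2);a=cv2.resize(a,None,fx=2.1,fy=2.1);h=np.zeros((460,a.shape[1]+b.shape[1],3),np.uint8)
h[:a.shape[0],:a.shape[1]]=a;h[:,a.shape[1]:]=b;cv2.imwrite("pics/s3.png",h[:,:,::-1]);print(h.shape)
E
```

```text
clock: 9.07
position: [0.3918, 0.2006, 0.1992]
ee_rot: [0.139, 0.99, -0.0, 0.0]
ft_force: [-0.4, -0.4, 0.4]
grip_width: -0.001
grasp_force: 0.0
(460, 780, 3)
```

View pics/s3.png

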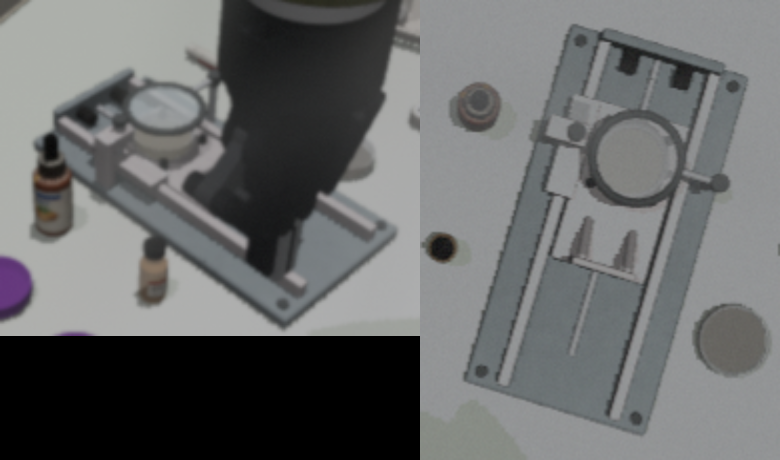

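The carriage stays in with the arm clear. The plate sits at top crop (608,268), about 33 px or 50 mm from its start, the dish is under the ring, and the surrounding things have not moved.

```bash
python3 -c "
from workcell import job
print(job.hand_in())"
```

```text
the job is handed in; nothing more can be done
None
```

The carriage was pushed past the stop pin to about 60 mm and sprang back to about 50 mm, where it stayed latched with the dish under the magnifier. It stopped short of the bumpers, nothing round the stage moved, and I handed the job in at about 9 s.

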